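Seat a drill guide on a jig's index pin by sliding it along the fence

ROBOT

A 6-joint arm with a two-finger parallel gripper is mounted at the origin on the work surface. World frame = base frame: x ahead of the robot, y to its left, z up, the work surface at z = 0. Lengths are in m, angles in degrees, forces in N, time in s.
With the tool pointing down it reaches from about 0.4 to 0.825 m from the base axis. Payload 7 kg.
Tool frame: the origin (TCP) lies on the centre line of the jaws, within the pads' length; the fingertips stand 22 mm ahead of it and the grasp point (between the pads) lies 3 mm ahead of it; z points along the fingers, y is the line along which they close (so a half turn about z gives the same grasp; the last joint's range is limited). The gripper opens to 88 mm and grips with 3 to 60 N. Pads are 19 mm wide; open, the fingers measure 130 mm over their backs; the gripper's body (78 mm by 193 mm) begins 47 mm behind the grasp point.
Start: joints at [-51.102, 20.546, 0.682, 0, -70.136, -16.507], TCP at [0.257, -0.624, 0.249] pointing down, gripper open.
Joint ranges: [-176.03, 176.03], [-82.01, 121.73], [-58.28, 71.71], [-173.87, 95.51], [-174.79, -0.11], [-173.66, 173.66]. Speed limits (degrees/s): [136.94, 136.94, 172.46, 180, 180, 180].

INTERFACE

Orientations are given as [roll, pitch, yaw] about the fixed x, y, z axes, in that order (R = Rz(yaw) Ry(pitch) Rx(roll)).
In Python, from plant import get_state, cams, r gives the robot as it stands.
- The arm moves only by the tool apply_moves, never from a script. Its argument "targets" is a list of rows, each an object with "dp": the shift along the world's x, y, z in m, a list of three; "yaw": the turn about the world's z in degrees. In form: [{"dp": [x, y, z], "yaw": yaw}, ...]. A call has 1 to 20 rows; each row is the pose to reach, as a shift and turn from the pose commanded when the call began; what a row does not reach only later rows make up. A row lasts 1/12 s, in which the tool goes at most 41.7 mm and 7.16 degrees, less where a joint would pass 70% of its speed; a pose out of reach is approached as far as the arm can. A call with a gripper value outside its range is refused whole. "grip" is the gripper command: -1 is fully open, 1 is shut, values between are in proportion, set as the call begins (left out, the last holds). The fingers move at their own pace and stop on an object; "squeeze" is the grip in N (left out, the last holds). Time passes only in rows, so rows that repeat a pose let the fingers close. It gives the time, the measured TCP pose, the force, the opening and the grip force at its end, in the units of the state.
- get_state(): the state, without advancing time (a new reading comes with each control period).
- cams.capture(name): name is "side" or "top" or "wrist"; returns a dict with "image" (400x640x3 uint8, red, green, blue), "range_z" (400x640 float32, m along the optical axis (not along the pixel's ray), 0 where there is no reading), "fx", "fy", "cx", "cy" (pixels), "R" (3x3) and "t" (3): a world point X has camera coordinates R X + t; the wrist camera has in their place "T_tool_cam" (4x4, takes a point from camera to tool coordinates, whose origin is the TCP and whose axes are the flange's). Camera axes: x right, y down, z forward; pixel columns grow to the right and rows downward; lengths in m; the calibration is good to about 2 mm. A picture is of the moment at which its call begins: read the wrist's pose just before it.
- r.close_job(): hands the job in; it is judged then, once.
The state is a dict: "time_s": time; "joints": joint angles; "qd": joint speeds; "joint_torque": joint torques, N m; "tcp_pos": TCP position; "eef_rot": TCP orientation; "contact_force": force on the tool from outside, world axes, zero at the start; "moment": the same for the moment, N m; "gripper_width": finger opening in m; "gripper_force": force on a finger pad.
Only numpy, scipy, OpenCV 4.12 (cv2) and the standard library are available. Lean on these libraries where they do the work, as an engineer would, in place of code of your own. Each camera call takes 0.05 s, during which the arm holds its last target. There are 200 camera calls.

TASK

Get the drilling jig ready for the next hole: pick up the drill guide by its block, rest it on top of the jig's index pin with its index-hole edge along the fence, then slide it gently along the fence until the hole finds the pin and the guide drops down flush on the jig, and let go. Feel for the pin rather than forcing the guide against it, and leave the jar, vial, tin lid and bottle cap where they are.

Things in the scene. Friction and masses are not known exactly. Their poses are not given: they have to be found in the camera images.
- jig: Drilling jig fixed to the bench: plywood bed 150 mm (x) by 340 (y), its surface 30 mm above the bench, a slat let in flush that sticks out 25 mm past both ends. Aluminium fence on its +x side, 20 mm wide, along y, rising 20 mm above the bed; its guiding face is at x = 55 mm. Origin: centre of the underside; x towards the fence, y along it, z up.
- track (a point): Mid-length of the flush T-track in the jig's bed, at bed height, 20 mm from the fence face; jig axes. A steel index pin is clamped fast in the track: 10 mm across, chamfered top, 6 mm proud, at x = 0 here but anywhere from y = -15 to 15 mm: it is NOT measured, find it by feel. It blocks a plate slid flat on the bed, so come down on top of it.
- guide_block (a point): Loose drill guide, 0.2 to 0.4 kg, flat on the bench: centre of its steel block to grasp, 34 mm (x) by 26 (y) by 40 high, on an aluminium plate 90 mm (x) by 140 (y) by 6 thick. This point is 26 mm above the plate's underside and 5 mm in -x from the plate's middle. x points across the plate to the long edge that goes against the fence, y along it, z up.
- guide_hole (a point): Centre, at the underside, of the plate's 12 mm through hole: 20 mm from the +x long edge, mid-length, 30 mm in +x and 26 mm below the block's centre; same axes. Seated, it is 0 mm above track with the pin in it; level on top of the pin, 6 mm. Let loose on the pin, the plate tips 2 to 6 degrees and slides on the pin top.
- jar: Bystander: closed glass jam jar with metal twist cap, 70 mm across, 106 mm high, standing on the bench; origin at the centre of its underside.
- vial: Bystander: small brown glass vial with black cap, 24 mm across, 61 mm high, standing; origin at the centre of its underside.
- tin_lid: Bystander: dented tin lid, 75 mm across, 8 mm high, lying flat; origin at the centre of its underside.
- bottle_cap: Bystander: plastic bottle cap, 30 mm across, 12 mm high, lying flat; origin at the centre of its underside.
Things that resemble listed ones, but are neither listed nor needed, are in the scene too. Leave any yellow look-alike of the part that bears guide_block alone.

How it is judged:
By the outcome, as a careful person would: the job done as asked, in the order asked, and still so for the second after the job is handed in, with the robot touching nothing.
It also fails if it takes over 51 s, if anything falls off the work surface, if the arm or the gripper's body presses on something with over 40 N, if the wrist force passes 120 N, or if a joint passes its speed limit or range.

## Working session

There is one attempt and no reset: what is moved stays moved. The work goes in short steps, Python scripts to look and compute and a tool call to move; the robot and the scene stay as the last step left them, time stands still between calls to the robot, and variables do not carry over. Pictures are saved under pics/ and viewed, at most 10 in all, crops included, and the job is handed in when it is done.

Besides the shell and the picture viewer there is one more tool, called as a command line: name --argument value ..., lists and objects as JSON in quotes. apply_moves: Moves the arm, as the interface text tells. Its arguments: {"type":"object","properties":{"targets":{"type":"array","items":{"type":"object","properties":{"dp":{"type":"array","items":{"type":"number"}},"yaw":{"type":"number"}}}},"grip":{"type":"number"},"squeeze":{"type":"number"}},"required":["targets"]}

```bash
mkdir -p pics
cat > h.py <<'E'
import numpy as np,cv2
from plant import get_state,cams,r
def pts(c):
    Z=c['range_z'];h,w=Z.shape;u,v=np.meshgrid(np.arange(w),np.arange(h))
    P=np.stack([(u-c['cx'])/c['fx']*Z,(v-c['cy'])/c['fy']*Z,Z],-1)
    return (P-np.array(c['t']))@np.array(c['R'])
def save(c,n,crop=None,s=1):
    im=c['image'][...,::-1]
    if crop: a,b,d,e=crop; im=im[b:e,a:d]
    cv2.imwrite('pics/'+n,cv2.resize(im,None,fx=s,fy=s))
E
python3 - <<'E'
from h import *
for n in('top','side'):
    c=cams.capture(n);np.savez(n+'.npz',**c);save(c,n+'.png')
    print(n,c['fx'],np.array(c['R']).round(3).tolist(),np.array(c['t']).round(3))
s=get_state();print(s['time_s'],s['eef_rot'],s['contact_force'],s['gripper_width'])
E
```

```text
top 361.35310670022517 [[-0.022, -1.0, -0.0], [-0.998, 0.022, -0.055], [0.055, -0.001, -0.998]] [-0.068  0.578  0.869]
side 440.2357798041046 [[0.958, -0.286, 0.004], [-0.153, -0.527, -0.836], [0.241, 0.801, -0.548]] [-0.597  0.092  0.909]
0.1 [ 1.79917391e+02 -8.13509981e-03 -1.57614038e+02] [ 0.47594502 -0.78169643  0.9315311 ] 0.08774019939304188
```

View pics/top.png

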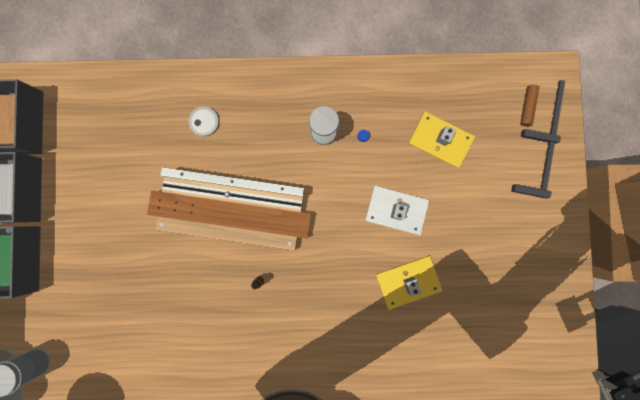

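View pics/side.png

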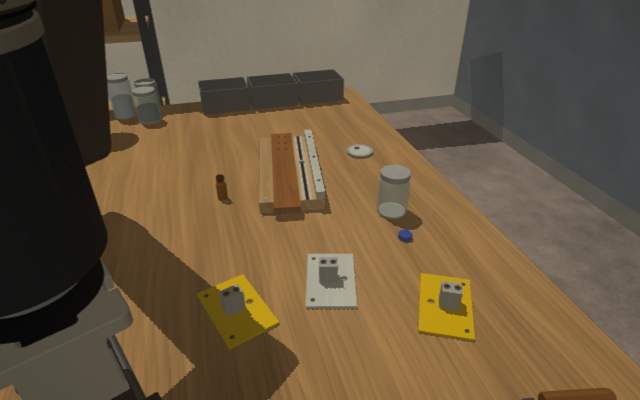

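The guide could be mistaken for the yellow plates at top (443,138) and (409,283). The white/aluminium plate at (398,210) matches the description. The jig is at about (230,207), with its fence on the upper (+x) side and the pin near (227,194).

Run:
```python
from h import *
c=dict(np.load('top.npz'));P=pts(c);im=c['image'];hsv=cv2.cvtColor(im,cv2.COLOR_RGB2HSV)
save(c,'crop.png',(140,150,450,260),2.5)
def at(u,v,z):
    d=np.array([(u-c['cx'])/c['fx'],(v-c['cy'])/c['fy'],1])@c['R'];o=-c['t']@c['R'];return o+d*(z-o[2])/d[2]
for z in [(0,0)]: pass
# white plate
m=((hsv[...,1]<60)&(hsv[...,2]>140)).astype(np.uint8)
roi=np.zeros_like(m);roi[175:245,355:440]=1
cs,_=cv2.findContours(m*roi,0,1);k=max(cs,key=cv2.contourArea)
R=cv2.boxPoints(cv2.minAreaRect(k));W=np.array([at(u,v,.006) for u,v in R]);print('plate',W.round(4).tolist(),W.mean(0).round(4),[np.linalg.norm(W[i]-W[i-1]).round(4) for i in range(4)])
roi[:]=0;roi[160:215,150:320]=1
cs,_=cv2.findContours(m*roi,0,1)
for k in cs:
    if cv2.contourArea(k)>100:
        R=cv2.boxPoints(cv2.minAreaRect(k));W=np.array([at(u,v,.05) for u,v in R]);print('fence?',R.round(1).tolist(),W.round(4).tolist(),[np.linalg.norm(W[i]-W[i-1]).round(4) for i in range(4)])
Z=P[...,2]
print('z fence',Z[182,232],'bed',Z[230,215],'block',Z[209,400],P[209,400],'plate',Z[195,385])
b=(Z>.035)&(Z<.06);roi[:]=0;roi[195:230,380:420]=1
print('block mean',P[b&(roi>0)].mean(0),b[roi>0].sum())
f=(Z>.042)&(Z<.06);roi[:]=0;roi[160:215,150:320]=1
k=np.argwhere(f&(roi>0))[:,::-1].astype(np.float32);R=cv2.boxPoints(cv2.minAreaRect(k));W=np.array([at(u,v,.05) for u,v in R]);print('fenceZ',W.round(4).tolist(),len(k))
print('pin',at(227,194.5,.036))
for u,v,h in[(323,118,.1),(204,121,.008),(364,136,.01),(258,282,.03)]:print(at(u,v,h).round(3))
```

```text
plate [[0.5258, -0.1914, 0.006], [0.6128, -0.2173, 0.006], [0.5732, -0.3531, 0.006], [0.4867, -0.3266, 0.006]] [ 0.5496 -0.2721  0.006 ] [np.float64(0.1407), np.float64(0.0907), np.float64(0.1414), np.float64(0.0905)]
fence? [[161.89999389648438, 188.6999969482422], [163.10000610351562, 180.1999969482422], [301.3999938964844, 200.5], [300.1000061035156, 209.0]] [[0.6105, 0.2903, 0.05], [0.6306, 0.2873, 0.05], [0.5755, -0.0382, 0.05], [0.5555, -0.0349, 0.05]] [np.float64(0.3298), np.float64(0.0204), np.float64(0.3302), np.float64(0.0203)]
fence? [[160.1999969482422, 175.60000610351562], [161.5, 166.6999969482422], [303.3999938964844, 187.60000610351562], [302.0, 196.5]] [[0.6417, 0.2944, 0.05], [0.6628, 0.2914, 0.05], [0.606, -0.0435, 0.05], [0.585, -0.04, 0.05]] [np.float64(0.3392), np.float64(0.0213), np.float64(0.3396), np.float64(0.0213)]
z fence 0.048217966894710834 bed 0.028154189351748404 block 0.04587089017062596 [ 0.55063812 -0.27069301  0.04587089] plate 0.010172992914840298
block mean [ 0.54489524 -0.26954142  0.04631057] 169
fenceZ [[0.6422, 0.294, 0.05], [0.6626, 0.291, 0.05], [0.606, -0.0442, 0.05], [0.5858, -0.0408, 0.05]] 1229
pin [0.59458027 0.14035151 0.036     ]
[ 0.757 -0.093  0.1  ]
[0.782 0.204 0.008]
[ 0.735 -0.195  0.01 ]
[0.385 0.07  0.03 ]
```

View pics/crop.png

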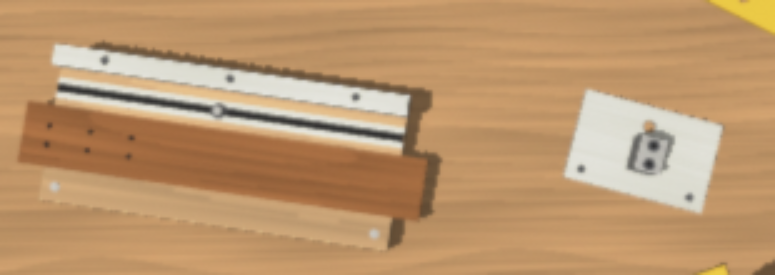

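The white guide is confirmed: its hole is on the far (+x) side of the block, crop (648,126). The pin is at crop (218,110). I'll move above the guide and look again with the wrist camera.

apply_moves --targets '[{"dp": [0.03,0.035,0],"yaw": -4},{"dp": [0.06,0.07,-0.01],"yaw": -8},{"dp": [0.09,0.105,-0.02],"yaw": -12},{"dp": [0.115,0.14,-0.03],"yaw": -16},{"dp": [0.14,0.175,-0.04],"yaw": -20},{"dp": [0.17,0.21,-0.05],"yaw": -24},{"dp": [0.2,0.245,-0.06],"yaw": -28},{"dp": [0.23,0.28,-0.07],"yaw": -32},{"dp": [0.26,0.315,-0.08],"yaw": -36},{"dp": [0.28,0.343,-0.09],"yaw": -38.7},{"dp": [0.288,0.353,-0.09],"yaw": -38.7},{"dp": [0.288,0.353,-0.09],"yaw": -38.7},{"dp": [0.288,0.353,-0.09],"yaw": -38.7},{"dp": [0.288,0.353,-0.09],"yaw": -38.7}]' --grip -1

```text
time_s: 1.27
tcp_pos: [0.5451, -0.2705, 0.158]
eef_rot: [-180.0, -0.1, 163.8]
contact_force: [-0.6, 0.4, 1.0]
gripper_width: 0.0875
gripper_force: 0.0
```

```bash
cat >> h.py <<'E'
from scipy.spatial.transform import Rotation as Ro
def wrist():
    s=get_state();c=cams.capture('wrist')
    T=np.eye(4);T[:3,:3]=Ro.from_euler('xyz',s['eef_rot'],degrees=True).as_matrix();T[:3,3]=s['tcp_pos']
    M=T@np.array(c['T_tool_cam']);c['R']=M[:3,:3].T;c['t']=-M[:3,:3].T@M[:3,3];return s,c
def at(c,u,v,z):
    d=np.array([(u-c['cx'])/c['fx'],(v-c['cy'])/c['fy'],1])@c['R'];o=-c['t']@c['R'];return o+d*(z-o[2])/d[2]
E
python3 - <<'E'
from h import *
s,c=wrist();save(c,'w1.png');np.savez('w1.npz',**c);print(s['tcp_pos'],s['eef_rot'],s['joints'],s['time_s'],c['fx'],c['t'])
P=pts(c);Z=P[...,2]
b=(Z>.038)&(Z<.055);print(b.sum(),P[b].mean(0))
k=np.argwhere(b)[:,::-1].astype(np.float32);R=cv2.boxPoints(cv2.minAreaRect(k));print(R.round(),np.array([at(c,*q,.046) for q in R]).round(4))
hsv=cv2.cvtColor(c['image'],cv2.COLOR_RGB2HSV);m=((hsv[...,1]<60)&(hsv[...,2]>120)).astype(np.uint8)
cs,_=cv2.findContours(m,0,1);k=max(cs,key=cv2.contourArea);R=cv2.boxPoints(cv2.minAreaRect(k));W=np.array([at(c,*q,.006) for q in R]);print(R.round(),W.round(4),W.mean(0))
E
```

```text
[ 0.54507319 -0.27048991  0.15802765] [-1.79991258e+02 -7.10022546e-02  1.63785703e+02] [-8.02055010e+00  1.85022527e+01 -1.49018718e+01 -1.75571609e-03
 -5.66673989e+01 -9.81927760e+01] 1.2667 317.53754988824807 [ 0.10917898 -0.58424765  0.13716328]
2475 [ 0.55879497 -0.1686218   0.04679101]
[[142. 157.]
 [208.  -7.]
 [649. 170.]
 [583. 333.]] [[ 0.4707 -0.3922  0.046 ]
 [ 0.3799 -0.3014  0.046 ]
 [ 0.5919 -0.0103  0.046 ]
 [ 0.7355 -0.0683  0.046 ]]
[[241. 146.]
 [395. 146.]
 [395. 239.]
 [241. 239.]] [[ 0.4863 -0.3253  0.006 ]
 [ 0.5249 -0.1917  0.006 ]
 [ 0.6139 -0.211   0.006 ]
 [ 0.5719 -0.3564  0.006 ]] [ 0.54922516 -0.2711046   0.006     ]
```

View pics/w1.png

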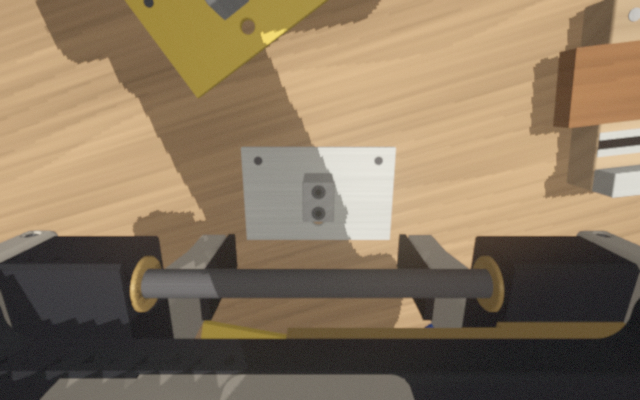

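The wrist view shows the white guide squared up under the gripper, with its block at (319,200) between the fingers. Next I descend and grasp.

apply_moves --targets '[{"dp": [0,0,-0.025],"yaw": 0},{"dp": [0,0,-0.05],"yaw": 0},{"dp": [0,0,-0.075],"yaw": 0},{"dp": [0,0,-0.1],"yaw": 0},{"dp": [0,0,-0.115],"yaw": 0},{"dp": [0,0,-0.122],"yaw": 0},{"dp": [0,0,-0.125],"yaw": 0},{"dp": [0,0,-0.125],"yaw": 0}]'

```text
time_s: 1.98
tcp_pos: [0.5448, -0.2719, 0.0337]
eef_rot: [-180.0, -0.0, 163.6]
contact_force: [0.8, 0.4, 0.2]
gripper_width: 0.0876
gripper_force: 0.0
```

apply_moves --targets '[{"dp": [0,0,0],"yaw": 0},{"dp": [0,0,0],"yaw": 0},{"dp": [0,0,0],"yaw": 0},{"dp": [0,0,0],"yaw": 0},{"dp": [0,0,0],"yaw": 0},{"dp": [0,0,0],"yaw": 0},{"dp": [0,0,0],"yaw": 0},{"dp": [0,0,0],"yaw": 0}]' --grip 1 --squeeze 30

```text
time_s: 2.65
tcp_pos: [0.5451, -0.271, 0.0336]
eef_rot: [-180.0, 0.0, 163.7]
contact_force: [-0.6, -0.2, -0.6]
gripper_width: 0.0399
gripper_force: 0.0
```

apply_moves --targets '[{"dp": [0,0,0],"yaw": 0},{"dp": [0,0,0],"yaw": 0},{"dp": [0,0,0],"yaw": 0},{"dp": [0,0,0],"yaw": 0},{"dp": [0,0,0],"yaw": 0},{"dp": [0,0,0],"yaw": 0},{"dp": [0,0,0],"yaw": 0},{"dp": [0,0,0],"yaw": 0}]'

```text
time_s: 3.32
tcp_pos: [0.5452, -0.271, 0.0335]
eef_rot: [180.0, 0.0, 163.7]
contact_force: [1.0, 1.2, 0.4]
gripper_width: 0.0259
gripper_force: 30.0
```

apply_moves --targets '[{"dp": [0,0,0.01],"yaw": 0},{"dp": [0,0,0.025],"yaw": 0},{"dp": [0,0,0.04],"yaw": 0},{"dp": [0,0,0.06],"yaw": 0},{"dp": [0,0,0.08],"yaw": 0},{"dp": [0,0,0.08],"yaw": 0},{"dp": [0,0,0.08],"yaw": 0}]'

```text
time_s: 3.9
tcp_pos: [0.5454, -0.2712, 0.1148]
eef_rot: [180.0, 0.1, 163.7]
contact_force: [0.4, 0.1, -5.2]
gripper_width: 0.0261
gripper_force: 30.0
```

Run:
```python
from h import *
s,c=wrist();save(c,'w2.png',(180,100,460,260),2.5);print(s['tcp_pos'],s['eef_rot'],s['moment'],s['contact_force'])
hsv=cv2.cvtColor(c['image'],cv2.COLOR_RGB2HSV);m=((hsv[...,1]<60)&(hsv[...,2]>120)).astype(np.uint8)
cs,_=cv2.findContours(m,0,1);k=max(cs,key=cv2.contourArea);x=k[:,0]
print(cv2.boundingRect(k))
P=pts(c)
for u,v in[(250,190),(385,190),(255,225),(385,225)]:print(u,v,P[v,u].round(4))
```

```text
[ 0.54542945 -0.27124786  0.11480751] [1.79978175e+02 1.25905119e-01 1.63675257e+02] [ 0.04778279 -0.01316267  0.01223914] [ 0.38669375  0.07893659 -5.21327268]
(184, 174, 267, 95)
250 190 [ 0.5041 -0.2972  0.0862]
385 190 [ 0.5239 -0.2277  0.0875]
255 225 [ 0.5232 -0.3007  0.088 ]
385 225 [ 0.5437 -0.2321  0.0867]
```

View pics/w2.png

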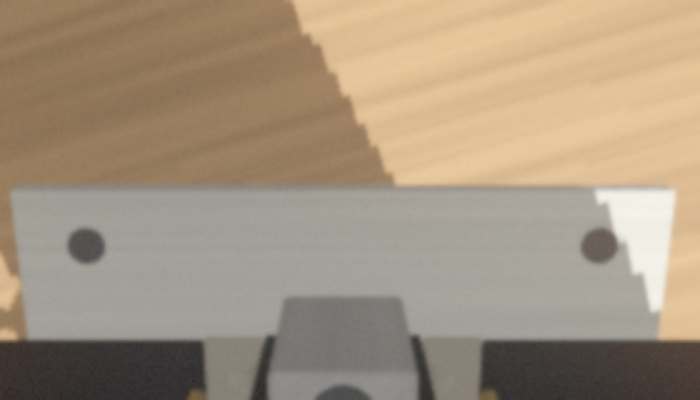

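The guide is held level and square: its rear edge lies along crop row 187 and the block is centred at (343,350). Next I carry it over the jig, 5 mm clear of the fence and about 17 mm short of the pin.

apply_moves --targets '[{"dp": [0,0.01,0.005],"yaw": 0},{"dp": [0.001,0.03,0.01],"yaw": 0.5},{"dp": [0.002,0.06,0.01],"yaw": 1},{"dp": [0.003,0.09,0.01],"yaw": 1.5},{"dp": [0.004,0.12,0.01],"yaw": 2},{"dp": [0.005,0.15,0.01],"yaw": 2.5},{"dp": [0.006,0.18,0.01],"yaw": 3},{"dp": [0.007,0.21,0.01],"yaw": 3.5},{"dp": [0.008,0.24,0.01],"yaw": 4},{"dp": [0.009,0.27,0.01],"yaw": 4.5},{"dp": [0.01,0.3,0.01],"yaw": 5},{"dp": [0.011,0.33,0.01],"yaw": 5.5},{"dp": [0.012,0.36,0.01],"yaw": 6},{"dp": [0.013,0.385,0.01],"yaw": 6.5},{"dp": [0.013,0.397,0.005],"yaw": 6.7},{"dp": [0.013,0.4,0],"yaw": 6.7},{"dp": [0.013,0.4,0],"yaw": 6.7},{"dp": [0.013,0.4,0],"yaw": 6.7},{"dp": [0.013,0.4,0],"yaw": 6.7}]'

```text
time_s: 5.53
tcp_pos: [0.5577, 0.1278, 0.1132]
eef_rot: [-179.9, -0.1, 170.3]
contact_force: [-0.3, -0.2, -2.5]
gripper_width: 0.026
gripper_force: 30.0
```

Run:
```python
from h import *
s=get_state();c=cams.capture('top');save(c,'t2.png',(140,130,340,270),4);np.savez('t2.npz',**c);print(s['tcp_pos'],s['eef_rot'],s['contact_force'],s['moment'])
```

```text
[0.55768107 0.12781771 0.11315492] [-1.79949699e+02 -5.51820517e-02  1.70333634e+02] [-0.26482913 -0.19341042 -2.5227918 ] [-0.03108764 -0.01824239  0.03875034]
```

View pics/t2.png

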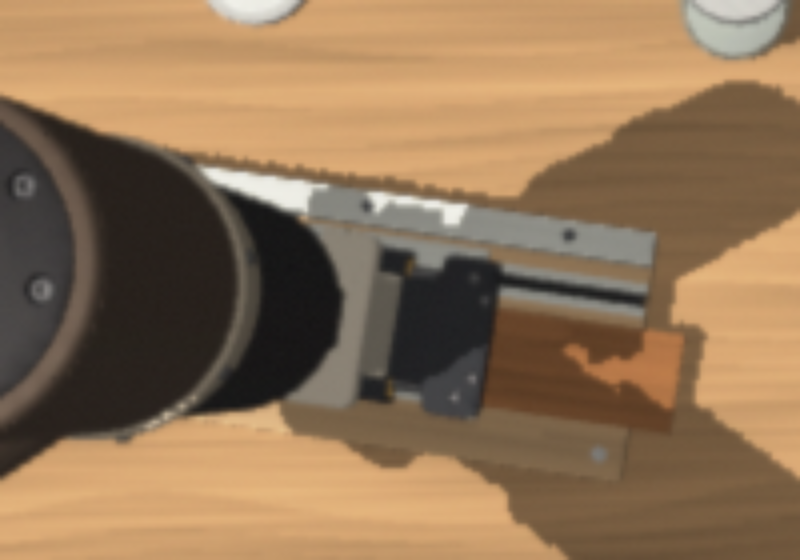

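The arm hides the jig from the top camera at (330,300), so I'll go on by feel. First I lower to just above the pin height.

apply_moves --targets '[{"dp": [0,0,-0.01],"yaw": 0},{"dp": [0,0,-0.02],"yaw": 0},{"dp": [0,0,-0.03],"yaw": 0},{"dp": [0,0,-0.036],"yaw": 0},{"dp": [0,0,-0.039],"yaw": 0},{"dp": [0,0,-0.039],"yaw": 0},{"dp": [0,0,-0.039],"yaw": 0},{"dp": [0,0,-0.039],"yaw": 0}]'

```text
time_s: 6.25
tcp_pos: [0.5584, 0.1291, 0.0749]
eef_rot: [180.0, 0.0, 170.4]
contact_force: [-0.6, 0.4, -3.2]
gripper_width: 0.0258
gripper_force: 30.0
```

apply_moves --targets '[{"dp": [0.001,-0.0002,0],"yaw": 0},{"dp": [0.002,-0.0003,0],"yaw": 0},{"dp": [0.003,-0.0005,0],"yaw": 0},{"dp": [0.003,-0.0005,0],"yaw": 0},{"dp": [0.003,-0.0005,0],"yaw": 0},{"dp": [0.003,-0.0005,0],"yaw": 0}]'

```text
time_s: 6.75
tcp_pos: [0.5611, 0.1284, 0.0746]
eef_rot: [180.0, 0.0, 170.4]
contact_force: [-0.4, -0.6, -3.3]
gripper_width: 0.0259
gripper_force: 30.0
```

apply_moves --targets '[{"dp": [0.0005,0,0],"yaw": 0},{"dp": [0.001,0,0],"yaw": 0},{"dp": [0.0015,0,0],"yaw": 0},{"dp": [0.0015,0,0],"yaw": 0},{"dp": [0.0015,0,0],"yaw": 0}]'

```text
time_s: 7.17
tcp_pos: [0.5626, 0.1284, 0.0745]
eef_rot: [180.0, 0.0, 170.4]
contact_force: [-0.5, 0.1, -3.2]
gripper_width: 0.0253
gripper_force: 30.0
```

apply_moves --targets '[{"dp": [0.0005,0,0],"yaw": 0},{"dp": [0.001,0,0],"yaw": 0},{"dp": [0.001,0,0],"yaw": 0},{"dp": [0.001,0,0],"yaw": 0}]'

```text
time_s: 7.5
tcp_pos: [0.5636, 0.1284, 0.0746]
eef_rot: [-180.0, -0.0, 170.4]
contact_force: [0.3, -0.2, -4.0]
gripper_width: 0.0258
gripper_force: 30.0
```

apply_moves --targets '[{"dp": [0.0005,0,0],"yaw": 0},{"dp": [0.001,0,0],"yaw": 0},{"dp": [0.001,0,0],"yaw": 0},{"dp": [0.001,0,0],"yaw": 0}]'

```text
time_s: 7.83
tcp_pos: [0.5641, 0.1283, 0.0744]
eef_rot: [-180.0, -0.1, 170.4]
contact_force: [-3.7, 1.1, -1.0]
gripper_width: 0.0257
gripper_force: 30.0
```

apply_moves --targets '[{"dp": [0.0005,0,0],"yaw": 0},{"dp": [0.001,0,0],"yaw": 0},{"dp": [0.001,0,0],"yaw": 0},{"dp": [0.001,0,0],"yaw": 0}]'

```text
time_s: 8.17
tcp_pos: [0.5642, 0.1283, 0.0743]
eef_rot: [-180.0, -0.1, 170.4]
contact_force: [-6.9, 2.6, 1.9]
gripper_width: 0.026
gripper_force: 30.0
```

The plate met the fence at TCP x = 0.564. I'll ease off a little and lower it onto the pin.

apply_moves --targets '[{"dp": [-0.001,0,0],"yaw": 0},{"dp": [-0.001,0,-0.001],"yaw": 0},{"dp": [-0.001,0,-0.002],"yaw": 0},{"dp": [-0.001,0,-0.003],"yaw": 0},{"dp": [-0.001,0,-0.003],"yaw": 0},{"dp": [-0.001,0,-0.003],"yaw": 0}]'

```text
time_s: 8.67
tcp_pos: [0.5641, 0.1282, 0.0712]
eef_rot: [-180.0, -0.1, 170.4]
contact_force: [-4.7, 1.1, -2.4]
gripper_width: 0.0255
gripper_force: 30.0
```

apply_moves --targets '[{"dp": [0,0,-0.0005],"yaw": 0},{"dp": [0,0,-0.001],"yaw": 0},{"dp": [0,0,-0.001],"yaw": 0},{"dp": [0,0,-0.001],"yaw": 0}]'

```text
time_s: 9.0
tcp_pos: [0.5641, 0.1282, 0.0704]
eef_rot: [-180.0, -0.1, 170.4]
contact_force: [-6.1, 0.6, -1.1]
gripper_width: 0.026
gripper_force: 30.0
```

apply_moves --targets '[{"dp": [0,0,-0.0005],"yaw": 0},{"dp": [0,0,-0.001],"yaw": 0},{"dp": [0,0,-0.001],"yaw": 0},{"dp": [0,0,-0.001],"yaw": 0}]'

```text
time_s: 9.33
tcp_pos: [0.5641, 0.1282, 0.0695]
eef_rot: [-180.0, -0.0, 170.4]
contact_force: [-6.4, 1.3, -0.0]
gripper_width: 0.0254
gripper_force: 30.0
```

apply_moves --targets '[{"dp": [-0.0005,0,-0.0005],"yaw": 0},{"dp": [-0.0005,0,-0.001],"yaw": 0},{"dp": [-0.0005,0,-0.001],"yaw": 0},{"dp": [-0.0005,0,-0.001],"yaw": 0}]'

```text
time_s: 9.67
tcp_pos: [0.5641, 0.1282, 0.0694]
eef_rot: [-180.0, 0.0, 170.4]
contact_force: [-8.0, -0.7, 6.0]
gripper_width: 0.0257
gripper_force: 30.0
```

```bash
python3 -c "
from h import *
s=get_state();print(s['moment'],s['contact_force'],s['tcp_pos'])"
```

```text
[0.05337447 2.54934706 0.09696864] [-7.95652704 -0.72946739  6.04282809] [0.56407214 0.12824299 0.06935088]
```

The guide is resting on the pin at z = 0.0694. I'll ease the load and slide along the fence (+y).

apply_moves --targets '[{"dp": [-0.0008,0,0.0004],"yaw": 0},{"dp": [-0.0006,0.001,0.0004],"yaw": 0},{"dp": [-0.0005,0.002,0.0004],"yaw": 0},{"dp": [-0.0003,0.003,0.0004],"yaw": 0},{"dp": [-0.0001,0.004,0.0004],"yaw": 0},{"dp": [0,0.005,0.0004],"yaw": 0},{"dp": [0.0002,0.006,0.0004],"yaw": 0},{"dp": [0.0002,0.006,0.0004],"yaw": 0}]'

```text
time_s: 10.33
tcp_pos: [0.5648, 0.1347, 0.0693]
eef_rot: [180.0, 0.1, 170.4]
contact_force: [-1.2, -3.9, 4.7]
gripper_width: 0.0258
gripper_force: 30.0
```

apply_moves --targets '[{"dp": [0.0002,0.001,0],"yaw": 0},{"dp": [0.0003,0.002,0],"yaw": 0},{"dp": [0.0005,0.003,0],"yaw": 0},{"dp": [0.0007,0.004,0],"yaw": 0},{"dp": [0.0007,0.004,0],"yaw": 0}]'

```text
time_s: 10.75
tcp_pos: [0.5652, 0.1385, 0.0693]
eef_rot: [-180.0, 0.0, 170.4]
contact_force: [-1.0, -3.1, 6.1]
gripper_width: 0.0256
gripper_force: 30.0
```

apply_moves --targets '[{"dp": [0.001,0.0005,0],"yaw": 0},{"dp": [0.0012,0.001,0],"yaw": 0},{"dp": [0.0013,0.0015,0],"yaw": 0},{"dp": [0.0013,0.002,0],"yaw": 0},{"dp": [0.0013,0.002,0],"yaw": 0}]'

```text
time_s: 11.17
tcp_pos: [0.5658, 0.1397, 0.0693]
eef_rot: [-179.9, -0.0, 170.4]
contact_force: [-3.7, -7.0, 8.1]
gripper_width: 0.0256
gripper_force: 30.0
```

apply_moves --targets '[{"dp": [0.0002,0.0005,0],"yaw": 0},{"dp": [0.0003,0.001,0],"yaw": 0},{"dp": [0.0004,0.0015,0],"yaw": 0},{"dp": [0.0004,0.002,0],"yaw": 0},{"dp": [0.0004,0.002,0],"yaw": 0}]'

```text
time_s: 11.58
tcp_pos: [0.5661, 0.1416, 0.0692]
eef_rot: [-179.9, -0.1, 170.4]
contact_force: [-3.7, -7.4, 8.4]
gripper_width: 0.0257
gripper_force: 30.0
```

apply_moves --targets '[{"dp": [0,0.0005,0.0005],"yaw": 0},{"dp": [0.0002,0.001,0.0005],"yaw": 0},{"dp": [0.0003,0.0015,0.0005],"yaw": 0},{"dp": [0.0003,0.002,0.0005],"yaw": 0},{"dp": [0.0003,0.002,0.0005],"yaw": 0}]'

```text
time_s: 12.0
tcp_pos: [0.5668, 0.1446, 0.0692]
eef_rot: [-180.0, -0.0, 170.4]
contact_force: [-1.0, -1.8, 0.7]
gripper_width: 0.0259
gripper_force: 30.0
```

apply_moves --targets '[{"dp": [0.0001,0.0005,0],"yaw": 0},{"dp": [0.0002,0.001,0],"yaw": 0},{"dp": [0.0002,0.001,0],"yaw": 0},{"dp": [0.0002,0.001,0],"yaw": 0}]'

```text
time_s: 12.33
tcp_pos: [0.567, 0.1458, 0.069]
eef_rot: [180.0, -0.0, 170.4]
contact_force: [-1.8, 0.2, -3.8]
gripper_width: 0.0256
gripper_force: 30.0
```

The upward force has gone at hole y ≈ +11 mm, so the hole has found the pin. I'll lower gently.

apply_moves --targets '[{"dp": [0,0,-0.0005],"yaw": 0},{"dp": [0,0,-0.001],"yaw": 0},{"dp": [0,0,-0.0015],"yaw": 0},{"dp": [0,0,-0.0015],"yaw": 0},{"dp": [0,0,-0.0015],"yaw": 0}]'

```text
time_s: 12.75
tcp_pos: [0.567, 0.1458, 0.0683]
eef_rot: [180.0, -0.0, 170.4]
contact_force: [-5.9, 1.1, 2.6]
gripper_width: 0.0257
gripper_force: 30.0
```

```bash
python3 -c "
from h import *
s=get_state();print(s['moment'],s['contact_force'],s['tcp_pos'])"
```

```text
[0.59330542 1.95644851 0.02777516] [-5.87788198  1.09259479  2.59731628] [0.56701942 0.14577733 0.0683236 ]
```

apply_moves --targets '[{"dp": [-0.0005,0.0003,0.0005],"yaw": 0},{"dp": [-0.0005,0.0007,0.0005],"yaw": 0},{"dp": [-0.0005,0.0007,0.0005],"yaw": 0},{"dp": [-0.0005,0.0007,0.0005],"yaw": 0}]'

```text
time_s: 13.08
tcp_pos: [0.567, 0.1463, 0.0685]
eef_rot: [180.0, 0.0, 170.4]
contact_force: [1.5, 0.6, -2.8]
gripper_width: 0.026
gripper_force: 30.0
```

apply_moves --targets '[{"dp": [0,0,-0.0005],"yaw": 0},{"dp": [0,0,-0.001],"yaw": 0},{"dp": [0,0,-0.001],"yaw": 0},{"dp": [0,0,-0.001],"yaw": 0}]'

```text
time_s: 13.42
tcp_pos: [0.5671, 0.1465, 0.0675]
eef_rot: [180.0, 0.0, 170.4]
contact_force: [-0.2, 2.7, -2.4]
gripper_width: 0.0257
gripper_force: 30.0
```

apply_moves --targets '[{"dp": [0,0.0005,0],"yaw": 0},{"dp": [0,0.0007,-0.0005],"yaw": 0},{"dp": [0,0.0007,-0.001],"yaw": 0},{"dp": [0,0.0007,-0.0015],"yaw": 0},{"dp": [0,0.0007,-0.0015],"yaw": 0},{"dp": [0,0.0007,-0.0015],"yaw": 0}]'

```text
time_s: 13.92
tcp_pos: [0.5668, 0.1468, 0.0659]
eef_rot: [180.0, 0.0, 170.4]
contact_force: [1.1, 1.5, -2.9]
gripper_width: 0.0258
gripper_force: 30.0
```

apply_moves --targets '[{"dp": [0,0,-0.0005],"yaw": 0},{"dp": [0,0,-0.001],"yaw": 0},{"dp": [0,0,-0.0015],"yaw": 0},{"dp": [0,0,-0.0015],"yaw": 0},{"dp": [0,0,-0.0015],"yaw": 0}]'

```text
time_s: 14.33
tcp_pos: [0.5668, 0.1469, 0.0645]
eef_rot: [180.0, 0.0, 170.4]
contact_force: [1.8, 0.6, -3.0]
gripper_width: 0.0257
gripper_force: 30.0
```

It is sliding down over the pin freely. About 1 mm remains.

apply_moves --targets '[{"dp": [0,0,-0.0004],"yaw": 0},{"dp": [0,0,-0.0008],"yaw": 0},{"dp": [0,0,-0.001],"yaw": 0},{"dp": [0,0,-0.001],"yaw": 0},{"dp": [0,0,-0.001],"yaw": 0}]'

```text
time_s: 14.75
tcp_pos: [0.5668, 0.1469, 0.0637]
eef_rot: [180.0, 0.0, 170.4]
contact_force: [0.6, 1.8, 0.7]
gripper_width: 0.0257
gripper_force: 30.0
```

apply_moves --targets '[{"dp": [0,0,-0.0003],"yaw": 0},{"dp": [0,0,-0.0005],"yaw": 0},{"dp": [0,0,-0.0005],"yaw": 0},{"dp": [0,0,-0.0005],"yaw": 0}]'

```text
time_s: 15.08
tcp_pos: [0.5668, 0.1469, 0.0637]
eef_rot: [180.0, 0.0, 170.4]
contact_force: [-1.5, 1.7, 6.1]
gripper_width: 0.0258
gripper_force: 30.0
```

It is flush: it stopped firmly 5.7 mm below the resting height. Now a gentle nudge to the fence, release and lift.

apply_moves --targets '[{"dp": [0.0003,0,0.0005],"yaw": 0},{"dp": [0.0006,0,0.0005],"yaw": 0},{"dp": [0.0008,0,0.0005],"yaw": 0},{"dp": [0.0008,0,0.0005],"yaw": 0}]'

```text
time_s: 15.42
tcp_pos: [0.5669, 0.1468, 0.0637]
eef_rot: [-180.0, -0.0, 170.4]
contact_force: [-4.7, 3.1, 6.8]
gripper_width: 0.0258
gripper_force: 30.0
```

apply_moves --targets '[{"dp": [0,0,0],"yaw": 0},{"dp": [0,0,0],"yaw": 0},{"dp": [0,0,0],"yaw": 0},{"dp": [0,0,0],"yaw": 0},{"dp": [0,0,0],"yaw": 0},{"dp": [0,0,0],"yaw": 0},{"dp": [0,0,0],"yaw": 0},{"dp": [0,0,0],"yaw": 0},{"dp": [0,0,0],"yaw": 0}]' --grip 0

```text
time_s: 16.17
tcp_pos: [0.5675, 0.1468, 0.0634]
eef_rot: [-180.0, 0.0, 170.4]
contact_force: [-0.4, -0.2, -0.5]
gripper_width: 0.0439
gripper_force: 0.0
```

apply_moves --targets '[{"dp": [0,0,0.01],"yaw": 0},{"dp": [0,0,0.025],"yaw": 0},{"dp": [0,0,0.045],"yaw": 0},{"dp": [0,0,0.065],"yaw": 0},{"dp": [0,0,0.09],"yaw": 0},{"dp": [0,0,0.11],"yaw": 0},{"dp": [-0.02,-0.03,0.12],"yaw": 0},{"dp": [-0.03,-0.06,0.12],"yaw": 0},{"dp": [-0.04,-0.1,0.12],"yaw": 0},{"dp": [-0.05,-0.14,0.12],"yaw": 0},{"dp": [-0.06,-0.18,0.12],"yaw": 0},{"dp": [-0.06,-0.22,0.12],"yaw": 0},{"dp": [-0.06,-0.25,0.12],"yaw": 0},{"dp": [-0.06,-0.25,0.12],"yaw": 0}]'

```text
time_s: 17.33
tcp_pos: [0.5068, -0.1072, 0.1844]
eef_rot: [-180.0, 0.0, 170.2]
contact_force: [-1.2, -0.6, -0.8]
gripper_width: 0.0435
gripper_force: 0.0
```

Run:
```python
from h import *
c=cams.capture('side');t=cams.capture('top')
a=cv2.resize(c['image'][120:230,230:430],None,fx=3.5,fy=3.5,interpolation=2)[:,:500];b=cv2.resize(t['image'][150:260,140:340],None,fx=3.5,fy=3.5,interpolation=2)
a=cv2.resize(c['image'][110:225,240:440],(400,230));b=cv2.resize(t['image'][145:260,130:330],(800,460)[:2])
a=cv2.resize(c['image'][125:215,240:420],(260,130));cv2.imwrite('pics/f.png',np.vstack([b[:,:,::-1],np.pad(a,((0,0),(0,540),(0,0)))[:,:,::-1]]))
P=pts(t);m=(P[...,2]>.033)&(P[...,2]<.042);Z=P[...,2]
print(get_state()['time_s'],get_state()['gripper_width'])
```

```text
17.4333 0.04418160899428385
```

View pics/f.png

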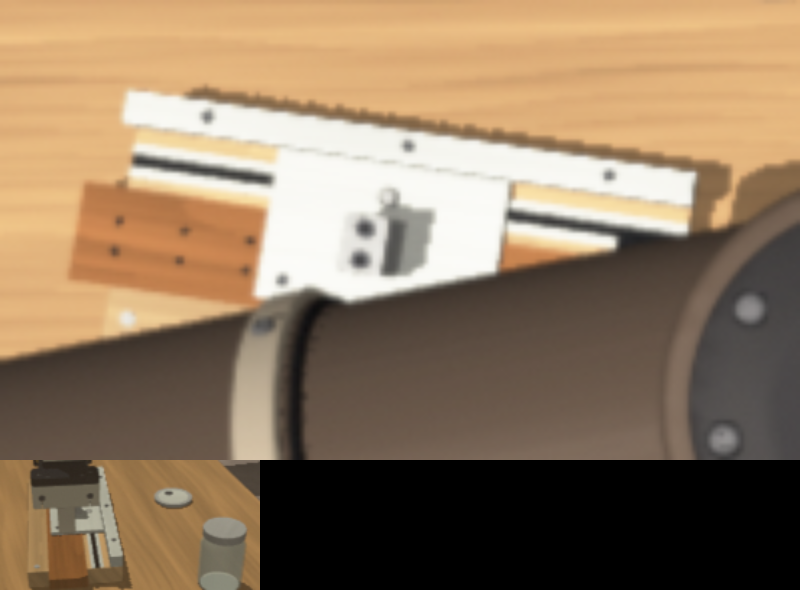

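The plate sits flush along the fence, with the pin visible in its hole at (388,197). The arm is clear, so I'm handing in.

```bash
python3 -c "
from plant import r
print(r.close_job())"
```

```text
the job is handed in; nothing more can be done
None
```

The drill guide is seated flush on the jig, with the index pin in its hole and its edge along the fence; it's released and the job was handed in at about 17 s, with no verdict returned.

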